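# Set the bench timer for the pickle bath

## Task

Set the bench timer to 20 minutes for the pickle bath: wind its dial clockwise past the top (30 minute) mark, then turn it back down to 20 and let go. Press down steadily on the dial as you turn so that the timer, which is light on its feet, neither slides nor spins round on the worktop, but never push the dial hard down to the bottom of its springy travel. Leave the other things where they are.

Things in the scene. Friction and masses are not known exactly. Their poses are not given: they have to be found in the camera images.
- timer: Bench timer: squat round white case, 92 mm across, 34 mm high, loose on four rubber feet (50 mm circle), about 0.3 kg with dial. Origin at the centre of its underside, z up. Unpressed, its feet cannot resist the dial's torque and the case spins along with the dial (feet and mass differ from run to run); about 12 to 18 N down on the dial holds it.
- dial (a joint): Dial's angle in the case, rad: 0 at the 0 mark, growing clockwise seen from above, pi/30 (0.105) a minute: pi at the 30 minute top mark, 2.094 at 20 minutes. Dead stop at 3.5. Stays where it is left. Takes 0.08 to 0.12 N m to wind up, 0.02 to 0.05 N m to turn back.
- dial_press (a joint): How far the dial is pushed down on its sprung spindle, in m: 0 at rest, bottom stop at 0.0017; the stiff spring takes 16 N per mm, so feel the force rather than trust a measured height. Pushed beyond 0.0015 (about 24 N) the movement is strained.
- dial_flange (a point): On the dial's axis at the top of its round aluminium flange (54 mm wide, 5 mm thick; top 46 mm above the worktop). A flat-sided grip bar rises 26 mm from it (to 72 mm), 50 mm long along this point's x, 12 mm wide along its y. Fingertips closed on the bar can rest on the flange and press there. Pointer (line on the bar, black nose at the flange's edge) at the point's -x end.
- timer_zero_mark (a point): The 0 mark, on the case's own -x side, 42 mm from the axis at the edge of the top face, 34 mm above the worktop. From it black ticks run clockwise (seen from above) through 15 on the case's +y side to the 30 minute top mark, a broad block, on its +x side: a tick a minute (6 degrees), a long one every 5.
- tin: Flat steel tin with a lid, 61 x 80 x 32 mm, origin at the centre of its underside; leave alone.
- loupe: Folding loupe, 27 x 54 x 14 mm, lying near the timer, origin under its centre; leave alone.
- scraper: Small dark steel scraper, 12 x 70 x 8 mm, lying near the timer, origin under its centre; leave alone.
Mind the look-alikes: they are no part of the job. There is more than one size of the timer; the job needs the largest.

How it is judged (in metres and radians):
On the way:
1. the dial has been wound past the 30 minute top mark (value of joint dial above 3.16 rad), for 0.1 s.
At the end, for the whole second after the job is handed in: The dial points to 20 minutes (within 1 minute, 0.11 rad), and the timer stands at rest, upright, within 20 mm of where it stood, its 0 mark too (so it has not turned by more than about 25 degrees) (value of joint dial between 1.984 and 2.204 rad and distance of each of timer, timer_zero_mark from where it was at the start of the episode below 0.02 m and angle between timer's own z axis and vertical below 0.1 rad and linear speed of timer below 0.02 m/s); the robot touches nothing.
It fails at once if the timer slides or lifts by more than 20 mm, or spins until its 0 mark is more than 20 mm from its start (distance of any of timer, timer_zero_mark from where it was at the start of the episode above 0.02 m).
It fails at once if the dial is pushed hard to the bottom of its travel (over about 24 N) (value of joint dial_press above 0.0015 m).
It fails at once if a neighbouring tin, loupe or scraper is shifted by more than 15 mm (distance of any of tin, loupe, scraper from where it was at the start of the episode above 0.015 m).
It also fails if it takes over 72 s, if anything falls off the work surface, if the arm or the gripper's body presses on something with over 40 N, if the wrist force passes 120 N, or if a joint passes its speed limit or range.

## Robot

A 6-joint arm with a two-finger parallel gripper is mounted at the origin on a cart in front of the work surface, level with it; the furniture and walls round the work are solid. World frame = base frame: x ahead of the robot, y to its left, z up, the work surface at z = 0. Lengths are in mm, angles in rad, forces in N, time in s.
With the tool pointing down it reaches from about 250 to 775 mm from the base axis. Payload 4 kg.
Tool frame: the origin (TCP) lies on the centre line of the jaws, within the pads' length; the fingertips stand 8 mm ahead of it and the grasp point (between the pads) lies 11 mm behind it (r.tip_reach is the distance from the TCP to the fingertips, in mm); z points along the fingers, y is the line along which they close (so a half turn about z gives the same grasp; the last joint's range is limited). The gripper opens to 94 mm and grips with 3 to 60 N. Pads are 16 mm wide; open, the fingers measure 119 mm over their backs; the gripper's body (75 mm by 177 mm) begins 78 mm behind the grasp point.
Start: joints at [-1.341, 0.087, 1.371, -0, 1.684, -0.103], TCP at [179.678, -519.842, 213.506] pointing down, gripper open.
Joint ranges: [-3.1, 3.1], [-0.76, 2.03], [0.27, 2.55], [-1.08, 4.22], [0.17, 2.65], [-2.57, 2.57]. Speed limits (rad/s): [2.79, 2.79, 3.14, 3.14, 3.14, 3.14].

## Interface

Orientations are given as a unit quaternion [x, y, z, w].
In Python, from cell import r, cams, models gives the robot as it stands.
- The arm moves only by the tool send_rows, never from a script. Its argument "motion" is one flat list of numbers, 7 for each row, row after row: the shift along the tool's x, y, z in units of 30 mm (1.0 is 30 mm), then the turn, a rotation vector about the tool's x, y, z in units of 5 degrees (1.0 is 5 degrees), then the opening, from 0 (shut) to 1 (fully open). In form: [tx, ty, tz, rx, ry, rz, hand, tx, ty, tz, rx, ry, rz, hand, ...]. A call has 1 to 20 rows; each row is the pose to reach, as a shift and turn from the pose commanded when the call began, along the tool's axes at that moment; what a row does not reach only later rows make up. A row lasts 1/10 s, in which the tool goes at most 50 mm and 8.59 degrees, less where a joint would pass 70% of its speed; a pose out of reach is approached as far as the arm can. A call with a gripper value outside its range is refused whole. The fingers move at their own pace and stop on an object; "force" is the grip in N (left out, the last holds). Time passes only in rows, so rows that repeat a pose let the fingers close. It gives the time, the measured TCP pose, the force, the opening and the grip force at its end, in the units of the state.
- r.sense(): the state, without advancing time (a new reading comes with each control period).
- cams.grab_frame(name): name is "scene" or "top"; returns the picture (480x640x3 uint8, red, green, blue); there is no depth.
- cams.camera_info(name): a dict with "vertical_fov" (degrees; the focal length in pixels is half the picture's height over the tangent of half this angle, whatever the lens; pixels are square), "cx", "cy" (the principal point, pixels), "dist" ([k1, k2, p1, p2, k3] as OpenCV has them; the pictures are not rectified), "eye" and "rotation" of the camera in the world. Camera axes: x right, y down, z forward; pixel columns grow to the right and rows downward; lengths in mm; the calibration is good to about 2 mm. A picture is of the moment at which its call begins. camera_info takes no time and is no camera call.
- r.sign_off(): hands the job in; it is judged then, once.
Trained networks look in the newest picture that a camera, given by its name, has taken for a name from the list of things; names that differ only in an ending like _2 or _b are one class to them, and where a whole thing is asked for, a point or a joint stands for the part that bears it (a point fixed in the world has none). Each returns a list of dicts, best first, with "confidence" (0 to 1); they miss things now and then, are a little off and sometimes report something else, mostly with a low value. They report only what shows in the picture. A call takes as long as a camera call. They do not tell look-alikes from the thing itself.
- models.look_for(query, camera): "position" ([x, y, z] in mm, in the coordinates of the camera as it stood for that picture, good to about 4 mm: the middle of the surface that is visible of it).
The state is a dict: "clock": time; "joints": joint angles; "dq": joint speeds; "tau": joint torques, N m; "ee_pos": TCP position; "ee_rot": TCP orientation; "ft_force": force on the tool from outside, world axes, zero at the start; "moment": the same for the moment, N m; "finger_gap": finger opening in mm; "grip_force": force on a finger pad.
Only numpy, scipy, OpenCV 4.12 (cv2) and the standard library are available. Lean on these libraries where they do the work, as an engineer would, in place of code of your own. Each camera call takes 0.05 s, during which the arm holds its last target. There are 200 camera calls.

## Working session

There is one attempt and no reset: what is moved stays moved. The work goes in short steps, Python scripts to look and compute and a tool call to move; the robot and the scene stay as the last step left them, time stands still between calls to the robot, and variables do not carry over. Pictures are saved under pics/ and viewed, at most 10 in all, crops included, and the job is handed in when it is done.

Besides the shell and the picture viewer there is one more tool, called as name(argument=value, ...) on one line, values as JSON. send_rows: Moves the arm, as the interface text tells. Its arguments: {"type":"object","properties":{"motion":{"type":"array"},"force":{"type":"number"}},"required":["motion"]}

```bash
mkdir -p pics; ls
python3 - <<'E'
from cell import r,cams,models
import cv2,numpy as np
for n in("scene","top"):
    im=cams.grab_frame(n); cv2.imwrite(f"pics/{n}0.png",im[:,:,::-1])
    c=cams.camera_info(n); print(n,c)
    R=np.array(c["rotation"]);e=np.array(c["eye"])
    for q in("timer","dial_flange","timer_zero_mark","tin","loupe","scraper"):
        for d in models.look_for(q,n):
            p=np.array(d["position"]); print(q,round(d["confidence"],2),np.round(R@p+e))
print(r.sense())
E
```

```text
pics
scene {'vertical_fov': 55.23890137639801, 'cx': 316.91036311702186, 'cy': 241.3054391634888, 'dist': array([-0.03769047,  0.        ,  0.        ,  0.        ,  0.        ]), 'eye': array([-194.96292051,  488.93545934,  440.47991192]), 'rotation': array([-0.44330823,  0.72695953, -0.45487398,  0.26095462])}Traceback (most recent call last):
  File "<stdin>", line 9, in <module>
ValueError: matmul: Input operand 1 has a mismatch in its core dimension 0, with gufunc signature (n?,k),(k,m?)->(n?,m?) (size 3 is different from 4)
```

Run:
```python
from cell import r,cams,models
import cv2,numpy as np
from scipy.spatial.transform import Rotation as Ro
for n in("scene","top"):
    im=cams.grab_frame(n); cv2.imwrite(f"pics/{n}0.png",im[:,:,::-1])
    c=cams.camera_info(n); print(n,c)
    R=Ro.from_quat(c["rotation"]).as_matrix();e=np.array(c["eye"])
    f=240/np.tan(np.radians(c["vertical_fov"]/2))
    for q in("timer","dial_flange","timer_zero_mark","tin","loupe","scraper"):
        for d in models.look_for(q,n):
            p=np.array(d["position"]); print(q,round(d["confidence"],2),np.round(R@p+e),np.round([c["cx"]+f*p[0]/p[2],c["cy"]+f*p[1]/p[2]]))
print(r.sense())
```

```text
scene {'vertical_fov': 55.23890137639801, 'cx': 316.91036311702186, 'cy': 241.3054391634888, 'dist': array([-0.03769047,  0.        ,  0.        ,  0.        ,  0.        ]), 'eye': array([-194.96292051,  488.93545934,  440.47991192]), 'rotation': array([-0.44330823,  0.72695953, -0.45487398,  0.26095462])}
timer 0.96 [370. 111.  28.] [350. 279.]
timer 0.81 [325. 290.  24.] [263. 324.]
timer 0.67 [465. 235.  32.] [262. 268.]
dial_flange 0.93 [474. 227.  56.] [264. 253.]
dial_flange 0.66 [330. 285.  43.] [265. 310.]
dial_flange 0.58 [374. 104.  47.] [353. 268.]
timer_zero_mark 0.82 [325. 293.  25.] [262. 323.]
timer_zero_mark 0.77 [462. 235.  31.] [263. 269.]
timer_zero_mark 0.75 [370. 108.  25.] [351. 280.]
tin 0.81 [ 429. -102.   38.] [425. 237.]
loupe 0.96 [468. 331.  13.] [209. 289.]
scraper 0.79 [410. 214.   8.] [286. 292.]
top {'vertical_fov': 55.732560493932304, 'cx': 318.9913823356516, 'cy': 225.09907665183593, 'dist': array([0.01299842, 0.        , 0.        , 0.        , 0.        ]), 'eye': array([335.5627802 , 140.07904606, 910.17844276]), 'rotation': array([-0.70144704,  
[... 519 characters left out ...]
[274. 250.]
{'clock': 0.8, 'joints': array([-1.34105902e+00,  8.71789752e-02,  1.37070309e+00, -2.53189312e-05,
        1.68361086e+00, -1.03106215e-01]), 'dq': array([ 0.00114321, -0.00133881, -0.00018718, -0.00062835,  0.00119918,
       -0.00051988]), 'tau': array([-1.12084261e-03, -3.39992166e+01, -3.02577031e+01,  7.15784077e-02,
        2.34843342e-02, -4.62248053e-06]), 'ee_pos': array([ 179.6891499 , -519.83030467,  213.51581179]), 'ee_rot': array([ 9.86184066e-01,  1.65653210e-01, -9.39852999e-06,  5.05620148e-05]), 'ft_force': array([ 0.58959204, -1.03918499, -0.03657908]), 'moment': array([-0.03707504,  0.03379146, -0.03433724]), 'grip_force': 0.0, 'finger_gap': 94.24419899481141}
```

View pics/top0.png

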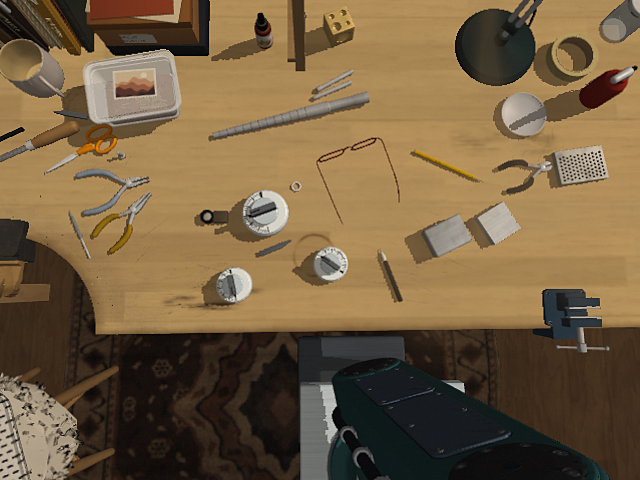

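View pics/scene0.png

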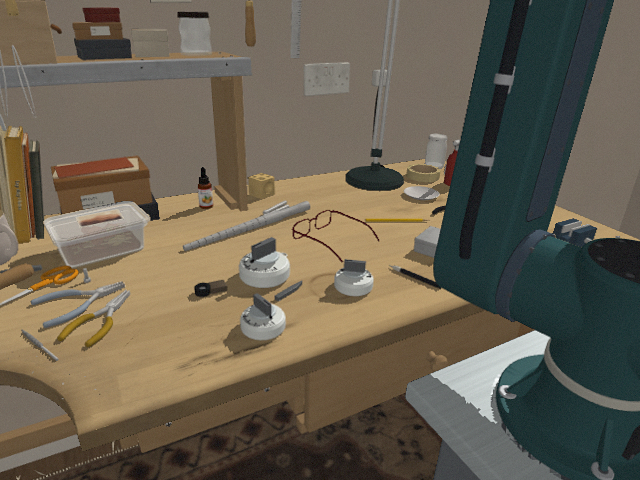

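The top view shows three timers: (265,214), about 46 px wide; (234,285), about 35 px; and (330,264), about 34 px. At this range a 92 mm case should span about 47 px, so (265,214) is the largest one. I'll confirm that with an enlarged crop resampled to mm scale.

```bash
cat > h.py <<'E'
import cv2,numpy as np
from cell import cams
from scipy.spatial.transform import Rotation as Ro
def setup(n):
    c=cams.camera_info(n);R=Ro.from_quat(c["rotation"]).as_matrix();f=240/np.tan(np.radians(c["vertical_fov"]/2))
    K=np.array([[f,0,c["cx"]],[0,f,c["cy"]],[0,0,1.]])
    return K,np.array(c["dist"]),R,np.array(c["eye"])
def proj(P,n):
    K,d,R,e=setup(n); return cv2.projectPoints(np.float64(P).reshape(-1,1,3),Ro.from_matrix(R.T).as_rotvec(),-R.T@e,K,d)[0][:,0]
def warp(im,n,cx,cy,z,half=60,px=400):
    # up = +x, left = +y
    s=np.linspace(half,-half,px); X,Y=np.meshgrid(cx+s,cy+s,indexing="ij")
    m=proj(np.stack([X,Y,0*X+z],-1),n).reshape(px,px,2).astype(np.float32)
    return cv2.remap(im,m[:,:,0],m[:,:,1],cv2.INTER_CUBIC)
E
python3 - <<'E'
from h import *
out=[]
for n in("top","scene"):
    im=cv2.imread(f"pics/{n}0.png")
    w=warp(im,n,480,226,34,px=400)
    for k in range(-60,61,20):
        i=int((60-k)/120*399); cv2.line(w,(i,0),(i,8),(0,0,255),1); cv2.line(w,(0,i),(8,i),(0,0,255),1)
    out.append(w)
cv2.imwrite("pics/w.png",np.hstack(out))
E
```

```text
(no output)
```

View pics/w.png

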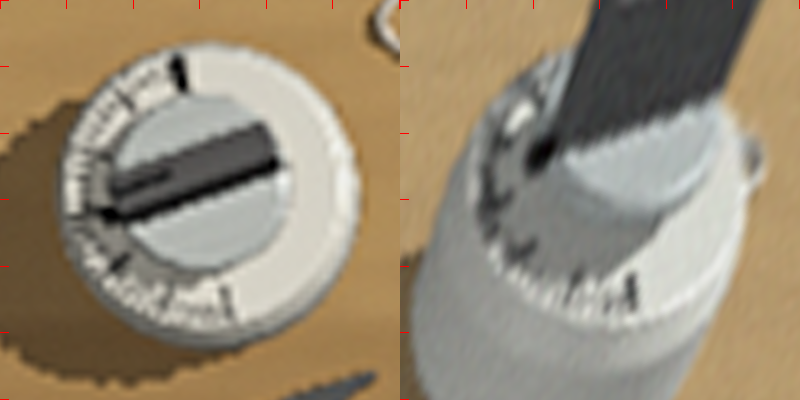

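The crop confirms it. The case is about 298 px × 0.3 = 89 mm across, which makes it the largest timer. The ticks are clear in the top panel: 0 at (228,305), the 30 block at (178,72) and the pointer nose at (107,213).

From these I get:

| Item | Value |
|---|---|
| Axis | about (484, 225) |
| 0 mark bearing | about 192° |
| Pointer bearing | about 108°, so the dial reads about 14 min |
| Wind | about 103° clockwise, then about 67° back |

I'll move above the timer with tool x along the bar, which puts q6 at about 7°.

send_rows(motion=[17.7, -20.15, 2.1, 0, 0, -17.8, 0.55, 17.7, -20.15, 2.1, 0, 0, -17.8, 0.55, 17.7, -20.15, 2.1, 0, 0, -17.8, 0.55, 17.7, -20.15, 2.1, 0, 0, -17.8, 0.55, 17.7, -20.15, 2.1, 0, 0, -17.8, 0.55, 17.7, -20.15, 2.1, 0, 0, -17.8, 0.55, 17.7, -20.15, 2.1, 0, 0, -17.8, 0.55, 17.7, -20.15, 2.1, 0, 0, -17.8, 0.55, 17.7, -20.15, 2.1, 0, 0, -17.8, 0.55, 17.7, -20.15, 2.1, 0, 0, -17.8, 0.55, 17.7, -20.15, 2.1, 0, 0, -17.8, 0.55, 17.7, -20.15, 2.1, 0, 0, -17.8, 0.55, 17.7, -20.15, 2.1, 0, 0, -17.8, 0.55, 17.7, -20.15, 2.1, 0, 0, -17.8, 0.55, 17.7, -20.15, 2.1, 0, 0, -17.8, 0.55, 17.7, -20.15, 2.1, 0, 0, -17.8, 0.55, 17.7, -20.15, 2.1, 0, 0, -17.8, 0.55, 17.7, -20.15, 2.1, 0, 0, -17.8, 0.55, 17.7, -20.15, 2.1, 0, 0, -17.8, 0.55, 17.7, -20.15, 2.1, 0, 0, -17.8, 0.55], force=40)

```text
clock: 2.8
ee_pos: [483.9, 223.5, 151.0]
ee_rot: [0.588, 0.809, 0.0, 0.0]
ft_force: [0.4, -0.6, 0.2]
finger_gap: 51.5
grip_force: 0.0
```

Run:
```python
from h import *
from cell import r
s=r.sense(); print(s["ee_pos"],s["joints"])
out=[]
for n in("scene","top"):
    im=cams.grab_frame(n)[:,:,::-1].copy()
    cv2.imwrite(f"pics/{n}1.png",im)
    u=proj([[484,225,72]],n)[0]; print(n,u)
    x,y=int(u[0]),int(u[1]); out.append(cv2.resize(im[y-70:y+70,x-50:x+50],(400,560),interpolation=cv2.INTER_CUBIC))
cv2.imwrite("pics/c1.png",np.hstack(out))
```

```text
[483.94077908 223.5361226  150.98312337] [ 3.26652000e-01  6.99385798e-02  1.51324707e+00 -4.90314951e-04
  1.55786144e+00  1.31670663e-02]
scene [262.81648222 242.17962625]
top [262.11860484 207.81626802]
```

View pics/c1.png

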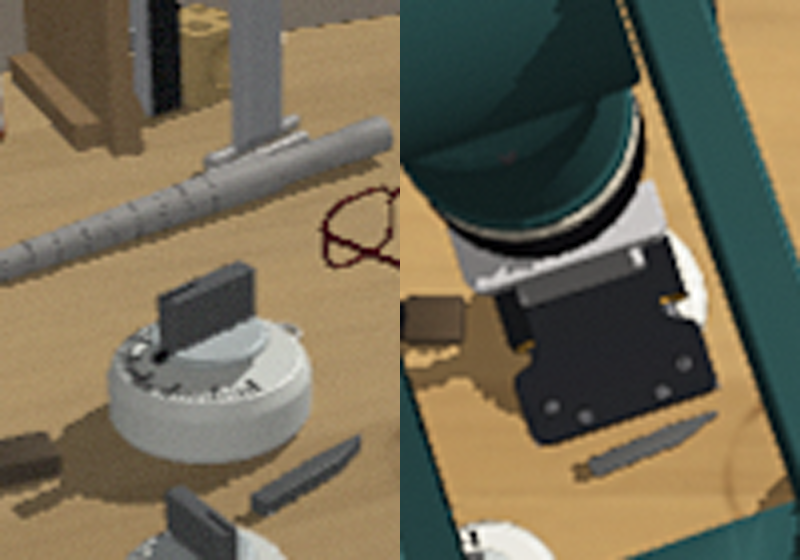

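The scene crop shows the bar top at about (264,243) px, and I predicted (263,242), so the fix is good to 1–2 mm. Next I descend around the bar with the tips just above the flange, then close.

send_rows(motion=[0, 0, 1.3, 0, 0, 0, 0.55, 0, 0, 2.2, 0, 0, 0, 0.55, 0, 0, 2.8, 0, 0, 0, 0.5, 0, 0, 3.05, 0, 0, 0, 0.45, 0, 0, 3.1, 0, 0, 0, 0.4, 0, 0, 3.1, 0, 0, 0, 0.35, 0, 0, 3.1, 0, 0, 0, 0.3])

```text
clock: 3.6
ee_pos: [485.1, 225.1, 59.1]
ee_rot: [0.587, 0.809, 0.001, 0.001]
ft_force: [-1.4, 0.4, 0.2]
finger_gap: 29.1
grip_force: 0.0
```

send_rows(motion=[0, 0, 0, 0, 0, 0, 0.22, 0, 0, 0, 0, 0, 0, 0.16, 0, 0, 0, 0, 0, 0, 0.1, 0, 0, 0, 0, 0, 0, 0, 0, 0, 0, 0, 0, 0, 0, 0, 0, 0, 0, 0, 0, 0], force=20)

```text
clock: 4.2
ee_pos: [484.1, 225.0, 57.8]
ee_rot: [0.587, 0.809, 0.0, 0.0]
ft_force: [-0.5, -0.1, 1.3]
finger_gap: 11.3
grip_force: 20.0
```

Centred, with almost no lateral force. I'll loosen the grip slightly, lower onto the flange by feel, then grip firmly.

send_rows(motion=[0, 0, 0, 0, 0, 0, 0.18, 0, 0, 0.03, 0, 0, 0, 0.18, 0, 0, 0.07, 0, 0, 0, 0.18, 0, 0, 0.1, 0, 0, 0, 0.18, 0, 0, 0.1, 0, 0, 0, 0.18, 0, 0, 0.1, 0, 0, 0, 0.18])

```text
clock: 4.8
ee_pos: [484.1, 224.9, 54.3]
ee_rot: [0.587, 0.809, -0.0, 0.0]
ft_force: [0.3, 0.8, -0.1]
finger_gap: 16.6
grip_force: 0.0
```

send_rows(motion=[0, 0, 0.01, 0, 0, 0, 0.18, 0, 0, 0.02, 0, 0, 0, 0.18, 0, 0, 0.02, 0, 0, 0, 0.18, 0, 0, 0.02, 0, 0, 0, 0.18])

```text
clock: 5.2
ee_pos: [484.1, 225.0, 54.1]
ee_rot: [0.587, 0.809, 0.0, 0.0]
ft_force: [-0.9, -0.3, 2.4]
finger_gap: 16.4
grip_force: 1.2
```

send_rows(motion=[0, 0, 0.006, 0, 0, 0, 0.18, 0, 0, 0.012, 0, 0, 0, 0.18, 0, 0, 0.012, 0, 0, 0, 0.18, 0, 0, 0.012, 0, 0, 0, 0.18])

```text
clock: 5.6
ee_pos: [484.1, 225.0, 53.9]
ee_rot: [0.587, 0.809, 0.0, 0.0]
ft_force: [-2.0, -0.6, 5.2]
finger_gap: 17.2
grip_force: 2.6
```

send_rows(motion=[0, 0, 0, 0, 0, 0, 0.1, 0, 0, 0, 0, 0, 0, 0, 0, 0, 0, 0, 0, 0, 0, 0, 0, 0, 0, 0, 0, 0, 0, 0, 0, 0, 0, 0, 0], force=40)

```text
clock: 6.1
ee_pos: [484.2, 225.0, 53.9]
ee_rot: [0.587, 0.809, 0.0, 0.0]
ft_force: [-1.3, -0.2, 4.7]
finger_gap: 11.7
grip_force: 40.8
```

send_rows(motion=[0, 0, 0.01, 0, 0, 0, 0, 0, 0, 0.02, 0, 0, 0, 0, 0, 0, 0.03, 0, 0, 0, 0, 0, 0, 0.03, 0, 0, 0, 0, 0, 0, 0.03, 0, 0, 0, 0])

```text
clock: 6.6
ee_pos: [484.3, 225.1, 53.7]
ee_rot: [0.587, 0.809, 0.0, 0.0]
ft_force: [-2.8, -1.1, 7.5]
finger_gap: 11.8
grip_force: 41.0
```

send_rows(motion=[0, 0, 0.02, 0, 0, 0, 0, 0, 0, 0.04, 0, 0, 0, 0, 0, 0, 0.06, 0, 0, 0, 0, 0, 0, 0.06, 0, 0, 0, 0, 0, 0, 0.06, 0, 0, 0, 0])

```text
clock: 7.1
ee_pos: [484.3, 225.1, 53.3]
ee_rot: [0.587, 0.809, 0.0, 0.0]
ft_force: [-6.3, -1.9, 13.9]
finger_gap: 11.7
grip_force: 41.2
```

send_rows(motion=[0, -0.02, 0.005, 0, 0, 0, 0, 0, -0.04, 0.01, 0, 0, 0, 0, 0, -0.04, 0.01, 0, 0, 0, 0, 0, -0.04, 0.01, 0, 0, 0, 0])

```text
clock: 7.5
ee_pos: [484.2, 225.0, 53.3]
ee_rot: [0.587, 0.809, 0.002, 0.001]
ft_force: [-3.2, -1.5, 13.3]
finger_gap: 11.7
grip_force: 41.1
```

send_rows(motion=[0, 0, 0.01, 0, 0, 0.4, 0, 0, 0, 0.02, 0, 0, 1, 0, 0, 0, 0.02, 0, 0, 1.6, 0, 0, 0, 0.02, 0, 0, 2.4, 0, 0, 0, 0.02, 0, 0, 3.2, 0, 0, 0, 0.02, 0, 0, 4, 0, 0, 0, 0.02, 0, 0, 4, 0])

```text
clock: 8.2
ee_pos: [483.7, 225.0, 53.1]
ee_rot: [0.719, 0.695, 0.001, 0.001]
ft_force: [-5.4, -1.3, 15.9]
finger_gap: 11.6
grip_force: 41.1
```

```bash
cat > s.py <<'E'
from h import *
from cell import r
import sys
s=r.sense(); q=s["ee_rot"]; print("toolx",np.degrees(2*np.arctan2(q[1],q[0])),s["ee_pos"],s["ft_force"],s["moment"],"q6",s["joints"][5])
im=cams.grab_frame("scene")[:,:,::-1].copy(); cv2.imwrite(f"pics/{sys.argv[1]}.png",cv2.resize(im[200:320,200:330],(780,600)[:2],interpolation=cv2.INTER_CUBIC)); cv2.imwrite(f"pics/full_{sys.argv[1]}.png",im)
a=cv2.imread("pics/scene1.png")
# case motion: match lower case edge patch
y0,y1,x0,x1=270,290,236,294
m=cv2.matchTemplate(im[y0-8:y1+8,x0-8:x1+8],a[y0:y1,x0:x1],cv2.TM_CCOEFF_NORMED); _,v,_,l=cv2.minMaxLoc(m); print("shift px",l[0]-8,l[1]-8,v)
E
python3 s.py a1
```

```text
toolx 88.01783090581417 [483.65043235 224.97130801  53.12194744] [-5.44836396 -1.25805535 15.90200758] [-0.39776246  1.01122766  0.02199131] q6 0.3636646972200596
shift px -1 0 0.9557944536209106
```

View pics/a1.png

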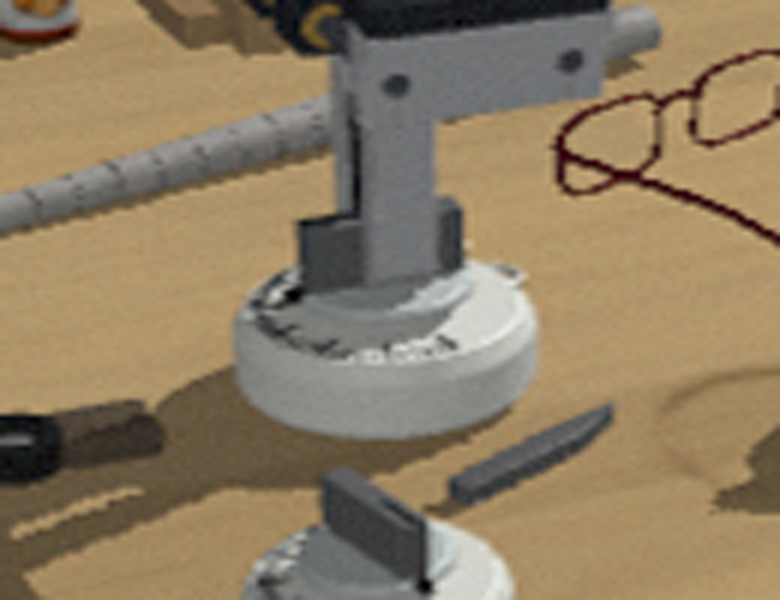

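The pointer has turned about 20°, and the 0 mark, at crop (450,345), hasn't moved noticeably, so the case is holding. I'll keep winding.

send_rows(motion=[0, -0.03, 0, 0, 0, 0.6, 0, 0, -0.03, 0, 0, 0, 1.4, 0, 0, -0.03, 0, 0, 0, 2.2, 0, 0, -0.03, 0, 0, 0, 3, 0, 0, -0.03, 0, 0, 0, 3.8, 0, 0, -0.03, 0, 0, 0, 4.6, 0, 0, -0.03, 0, 0, 0, 5.4, 0, 0, -0.03, 0, 0, 0, 6, 0, 0, -0.03, 0, 0, 0, 6, 0])

```text
clock: 9.15
ee_pos: [482.8, 225.2, 53.1]
ee_rot: [0.874, 0.485, 0.001, 0.0]
ft_force: [-4.9, -1.2, 15.6]
finger_gap: 11.6
grip_force: 41.2
```

send_rows(motion=[0, 0, 0, 0, 0, 0.6, 0, 0, 0, 0, 0, 0, 1.4, 0, 0, 0, 0, 0, 0, 2.2, 0, 0, 0, 0, 0, 0, 3, 0, 0, 0, 0, 0, 0, 3.8, 0, 0, 0, 0, 0, 0, 4.6, 0, 0, 0, 0, 0, 0, 5.4, 0, 0, 0, 0, 0, 0, 6.2, 0, 0, 0, 0, 0, 0, 7, 0, 0, 0, 0, 0, 0, 7, 0])

```text
clock: 10.15
ee_pos: [482.1, 225.9, 53.1]
ee_rot: [0.98, 0.2, 0.001, -0.001]
ft_force: [-7.0, 0.9, 16.7]
finger_gap: 11.6
grip_force: 41.3
```

```bash
python3 s.py a2
```

```text
toolx 23.034026075502045 [482.1209309  225.94529063  53.10387917] [-7.01891312  0.8773732  16.65118715] [ 0.10275443  1.34931104 -0.03024542] q6 1.4986914897626016
shift px 0 0 0.9467939138412476
```

View pics/a2.png

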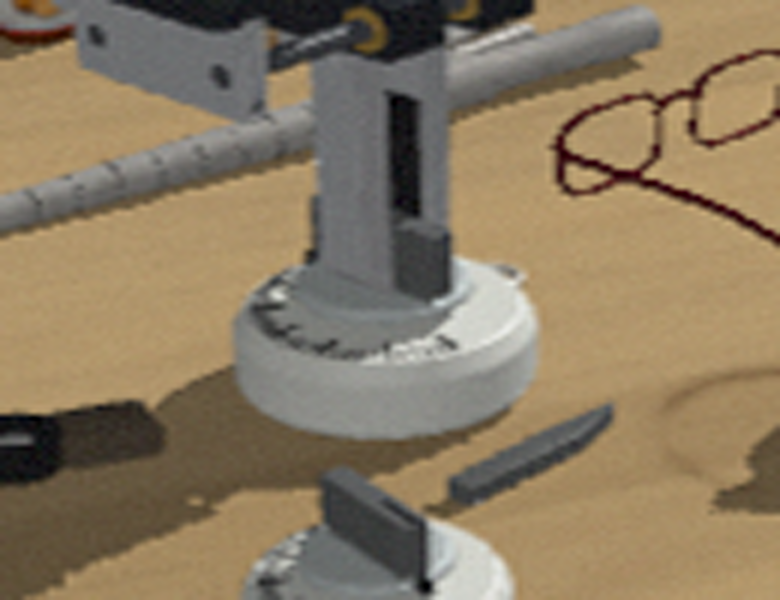

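The case still hasn't moved and the dial is at about 169°. The final 21° takes it past the top mark to about 190°, 10° short of the stop.

send_rows(motion=[-0.02, -0.01, 0, 0, 0, 0.6, 0, -0.02, -0.01, 0, 0, 0, 1.2, 0, -0.02, -0.01, 0, 0, 0, 1.8, 0, -0.02, -0.01, 0, 0, 0, 2.4, 0, -0.02, -0.01, 0, 0, 0, 3, 0, -0.02, -0.01, 0, 0, 0, 3.6, 0, -0.02, -0.01, 0, 0, 0, 4.2, 0, -0.02, -0.01, 0, 0, 0, 4.2, 0, -0.02, -0.01, 0, 0, 0, 4.2, 0, -0.02, -0.01, 0, 0, 0, 4.2, 0])

```text
clock: 11.2
ee_pos: [481.9, 226.5, 53.1]
ee_rot: [1.0, 0.018, 0.001, -0.002]
ft_force: [-5.4, 1.5, 15.1]
finger_gap: 11.5
grip_force: 41.3
```

```bash
python3 s.py a3
python3 - <<'E'
from h import *
im=cams.grab_frame("top")[:,:,::-1].copy(); cv2.imwrite("pics/t3.png",warp(im,"top",484,225,34,px=500))
E
```

```text
toolx 2.0938093296789555 [481.90961737 226.51926004  53.14677779] [-5.35013162  1.51201801 15.08311799] [ 0.2595416   1.15743015 -0.00709398] q6 1.8646711328919559
shift px 0 0 0.9461531639099121
```

View pics/a3.png

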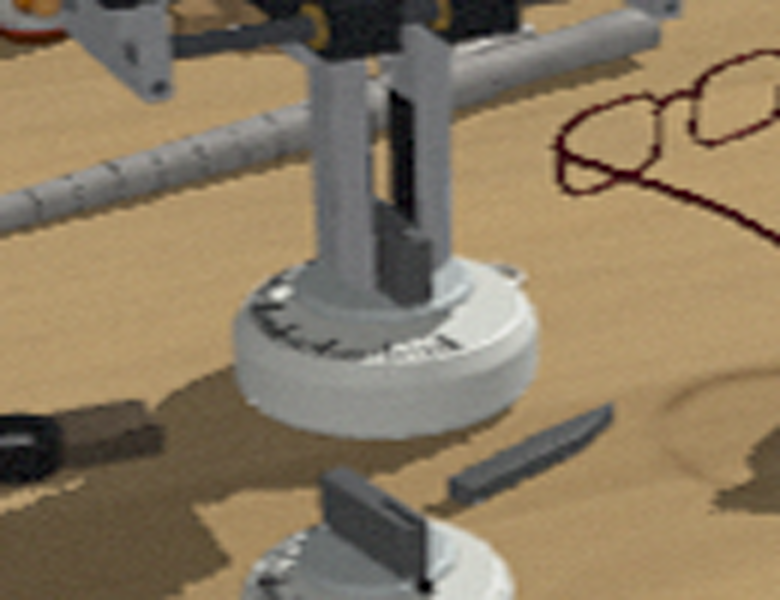

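The case hasn't moved. I'll add 3° for margin and hold, then turn back most of the way.

send_rows(motion=[0, 0, 0, 0, 0, 0.3, 0, 0, 0, 0, 0, 0, 0.6, 0, 0, 0, 0, 0, 0, 0.6, 0, 0, 0, 0, 0, 0, 0.6, 0, 0, 0, 0, 0, 0, 0, 0, 0, 0, 0, 0, 0, -0.8, 0, 0, 0, 0, 0, 0, -1.6, 0, 0, 0, 0, 0, 0, -2.4, 0, 0, 0, 0, 0, 0, -3.2, 0, 0, 0, 0, 0, 0, -4, 0, 0, 0, 0, 0, 0, -4.8, 0, 0, 0, 0, 0, 0, -5.6, 0, 0, 0, 0, 0, 0, -6.4, 0, 0, 0, 0, 0, 0, -7, 0, 0, 0, 0, 0, 0, -7, 0])

```text
clock: 12.8
ee_pos: [482.3, 225.6, 53.2]
ee_rot: [0.948, 0.318, 0.002, -0.0]
ft_force: [-5.0, -0.2, 15.7]
finger_gap: 11.8
grip_force: 41.4
```

send_rows(motion=[0, 0, 0, 0, 0, -0.8, 0, 0, 0, 0, 0, 0, -1.6, 0, 0, 0, 0, 0, 0, -2.4, 0, 0, 0, 0, 0, 0, -3.2, 0, 0, 0, 0, 0, 0, -4, 0, 0, 0, 0, 0, 0, -4.8, 0, 0, 0, 0, 0, 0, -5.6, 0, 0, 0, 0, 0, 0, -6.3, 0, 0, 0, 0, 0, 0, -7, 0, 0, 0, 0, 0, 0, -7, 0, 0, 0, 0, 0, 0, -7, 0])

```text
clock: 13.9
ee_pos: [483.1, 225.1, 53.2]
ee_rot: [0.809, 0.588, 0.002, 0.001]
ft_force: [-3.0, -1.3, 15.5]
finger_gap: 11.8
grip_force: 41.2
```

Tool x is at 72.0°, which should be 20 minutes. Next I ease off the pressure, open and lift clear.

send_rows(motion=[0, 0, -0.03, 0, 0, 0, 0, 0, 0, -0.06, 0, 0, 0, 0, 0, 0, -0.09, 0, 0, 0, 0, 0, 0, -0.09, 0, 0, 0, 0.05, 0, 0, -0.09, 0, 0, 0, 0.15, 0, 0, -0.09, 0, 0, 0, 0.25, 0, 0, -0.09, 0, 0, 0, 0.4, 0, 0, -0.2, 0, 0, 0, 0.4, 0, 0, -0.6, 0, 0, 0, 0.4, 0, 0, -1.5, 0, 0, 0, 0.4, 0, 0, -2.8, 0, 0, 0, 0.4, 0, 0, -4, 0, 0, 0, 0.4, 0, 0, -4, 0, 0, 0, 0.4])

```text
clock: 15.2
ee_pos: [484.1, 225.8, 176.4]
ee_rot: [0.809, 0.588, 0.005, 0.002]
ft_force: [0.3, 0.0, 0.6]
finger_gap: 37.4
grip_force: 0.0
```

send_rows(motion=[-12, 0.4, -1, 0, 0, 0, 0.4, -12, 0.4, -1, 0, 0, 0, 0.4, -12, 0.4, -1, 0, 0, 0, 0.4, -12, 0.4, -1, 0, 0, 0, 0.4, -12, 0.4, -1, 0, 0, 0, 0.4, -12, 0.4, -1, 0, 0, 0, 0.4, -12, 0.4, -1, 0, 0, 0, 0.4, -12, 0.4, -1, 0, 0, 0, 0.4, -12, 0.4, -1, 0, 0, 0, 0.4, -12, 0.4, -1, 0, 0, 0, 0.4])

```text
clock: 16.2
ee_pos: [381.9, -120.5, 199.2]
ee_rot: [0.809, 0.588, 0.0, -0.001]
ft_force: [-0.5, 0.6, -0.1]
finger_gap: 37.6
grip_force: 0.0
```

Run:
```python
from h import *
im=cams.grab_frame("top")[:,:,::-1].copy(); cv2.imwrite("pics/top4.png",im)
a=cv2.imread("pics/top0.png")
cv2.imwrite("pics/w4.png",np.hstack([warp(a,"top",484,225,34),warp(im,"top",484,225,34)]))
```

```text
(no output)
```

View pics/w4.png

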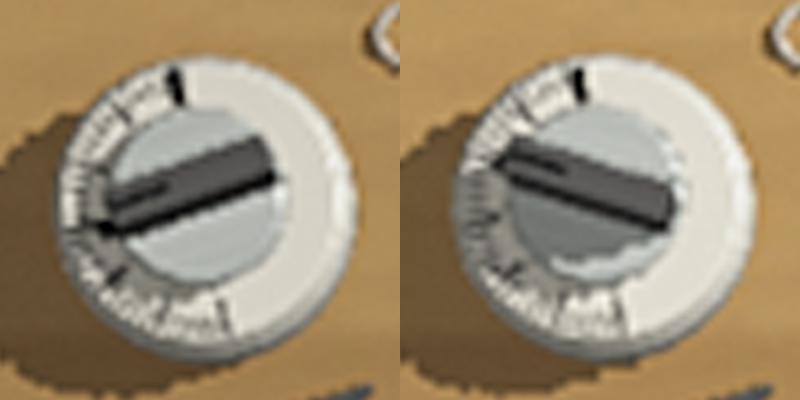

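The case is where it started: the 30 block and 0 mark agree between panels to within about 1.5°. The pointer nose, at (500,162), bears about 72.6°, which reads 118–120°, or about 19.7–20 min. The gripper was aligned with the bar at about −1°, so the dial peaked at about 190°, past the top mark. I'm handing in.

```bash
python3 -c "
from cell import r
print(r.sign_off())"
```

```text
the job is handed in; nothing more can be done
None
```

I wound the largest timer past its 30 minute mark, turned it back to about 20 minutes (reads 19.7–20) and let go, with its case still in place. The job is handed in, but no verdict was shown.

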